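Shut the vial heater and set its vent

TASK

Get the vial heater ready to run: lower its open lid gently, without slamming or forcing it, and press it past its spring catch until it is fully home, flat on the housing. Then swing the red-knobbed vent lever round until it points at the green tab, without shifting the tab. Leave the bottles and the beaker standing where they are, and leave lid and lever free.

Things in the scene. Friction and masses are not known exactly. Their poses are not given: they have to be found in the camera images.
- heater: Vial heater, fixed. White housing 160 (x) x 200 (y) x 80 mm high, its vials below the rim; joined on its left (+y) a white control pod 160 x 180 mm, 55 mm high, from y = 100 to 280 mm, blue panel on the front. Origin: centre of the housing's underside on the bench; x points from the front to the hinge side, y to the pod, z up. Turned by up to 0.3 rad.
- lid: White lid, blue inset: panel 182 x 200 x 12 mm, about 0.35 kg. Origin on the hinge, at (80, 0, 80) mm in the heater's frame. Shut, its axes equal the heater's: it extends along its -x, outer face at its z = 12.5 mm. Opens about +y, free edge up and back (stop 1.75 rad; starts 1.15 to 1.65). Over 45 N on it is forcing; over 2.5 rad/s before the catch is slamming.
- lid_hinge (a point): Middle of the lid's hinge line. The hinge has stiff friction (0.45 N m) that holds the lid at any angle: it does not fall and must be pushed all the way, by its outer face, which looks away from the robot (to the heater's +x) when open and up when shut.
- lid_edge (a point): Middle of the lid's free edge on its outer face, (-182, 0, 12.5) mm in the lid's frame. Shut, it overhangs the housing's front by 22 mm; a blue tongue 50 mm wide reaches 19 mm down from it. About 10 mm (0.06 rad) before home a nub there meets a spring catch: 8 to 18 N down near this edge snaps it home on a hard stop; pushed less, it stays ajar.
- vent: Vent lever on the pod. Origin on its upright pivot, at (50, 190, 62.5) mm in the heater's frame; it points along its own -x and swings level, 0.75 rad either side of the heater's -x. It starts within 0.45 rad of its left (+y) stop; turning about +z takes it right, towards the lid. Friction holds it where left (1.3 N at the knob).
- vent_knob (a point): Centre of the top of the lever's upright red knob: 16 mm in diameter, 70 mm from the pivot, standing from 68 to 98 mm above the bench.
- vent_tab: Green set tab on the pod's deck, 22 x 8 mm, its top 60.5 mm above the bench, tight on its scale, 89 to 111 mm from the lever's pivot. Origin on the pivot; it lies along its own -x. The lever is set when its x axis lines up with the tab's. The tab is always right (lid side) of the lever's start, by 0.35 rad or more.
- tab_tip (a point): Centre of the top of the green tab, 100 mm from the pivot.
- amber: Amber bottle with black cap, 72 mm in diameter, 160 mm high, to the right (-y) of the heater; bystander. Origin at the centre of its underside.
- clear: Clear bottle with blue cap, 60 mm in diameter, 130 mm high, right of the heater, nearer its front; bystander. Origin at the centre of its underside.
- beaker: Glass beaker, 68 mm in diameter, 85 mm high, left of the pod; bystander. Origin at the centre of its underside.

How it is judged:
By the outcome, as a careful person would: the job done as asked, in the order asked, and still so for the second after the job is handed in, with the robot touching nothing.
It also fails if it takes over 64 s, if anything falls off the work surface, if the arm or the gripper's body presses on something with over 40 N, if the wrist force passes 120 N, or if a joint passes its speed limit or range.

ROBOT

A 6-joint arm with a two-finger parallel gripper is mounted at the origin on the work surface. World frame = base frame: x ahead of the robot, y to its left, z up, the work surface at z = 0. Lengths are in m, angles in rad, forces in N, time in s.
With the tool pointing down it reaches from about 0.35 to 1 m from the base axis. Payload 7.1 kg.
Tool frame: the origin (TCP) lies at the very end of the fingers, on their centre line; the grasp point (between the pads) lies 19 mm behind it; z points along the fingers, y is the line along which they close (so a half turn about z gives the same grasp; the last joint's range is limited). The gripper opens to 85 mm and grips with 20 to 120 N. Pads are 22 mm wide; open, the fingers measure 114 mm over their backs; the gripper's body (76 mm by 85 mm) begins 54 mm behind the grasp point. The pads swing forward as they close: fully open they stand 13 mm farther back than shut.
Start: joints at [1.173, 0.423, 1.63, -0, 1.089, -0.019], TCP at [0.231, 0.581, 0.231] pointing down, gripper open.
Joint ranges: [-3, 3], [-0.9, 2.11], [0.09, 2.58], [-1.31, 4.45], [0.11, 2.69], [-2.54, 2.54]. Speed limits (rad/s): [2.39, 2.39, 3.01, 3.14, 3.14, 3.14].

INTERFACE

Orientations are given as [roll, pitch, yaw] about the fixed x, y, z axes, in that order (R = Rz(yaw) Ry(pitch) Rx(roll)).
In Python, from plant import status, vision, manip gives the robot as it stands.
- The arm moves only by the tool play_rows, never from a script. Its argument "series" is text: rows parted by semicolons, each of 4 numbers parted by spaces: the shift along the tool's x, y, z in cm, then the turn about the tool's z in degrees. A call has 1 to 10 rows; each row shifts and turns the commanded pose from where the row before left it, along the tool's axes as they then stand; what a row does not reach is not made up. A row lasts 1/12 s, in which the tool goes at most 41.7 mm and 7.16 degrees, less where a joint would pass 70% of its speed; a pose out of reach is approached as far as the arm can. A call is refused whole if a number of a shift passes 4.17 or a number of a turn 7.16, either way. A call with a gripper value outside its range is refused whole. "hand" is the opening, from -1 (shut) to 1 (fully open), set as the call begins (left out, the last holds). The fingers move at their own pace and stop on an object; the grip force is fixed at half the most. Time passes only in rows, so rows that do not move let the fingers close. It gives the time, the measured TCP pose, the force, the opening and the grip force at its end, in the units of the state.
- status.get_state(): the state, without advancing time (a new reading comes with each control period).
- vision.grab_frame(name): name is "scene" or "top" or "wrist"; returns a dict with "frame" (384x512x3 uint8, red, green, blue), "range_z" (384x512 float32, m along the optical axis (not along the pixel's ray), 0 where there is no reading), "K" (3x3 intrinsics, pixels), "camera_from_world" (4x4, takes a point from world to camera coordinates). Camera axes: x right, y down, z forward; pixel columns grow to the right and rows downward; lengths in m; the calibration is good to about 2 mm. A picture is of the moment at which its call begins.
- manip.close_job(): hands the job in; it is judged then, once.
The state is a dict: "time_s": time; "q": joint angles; "dq": joint speeds; "joint_torque": joint torques, N m; "position": TCP position; "tcp_rot": TCP orientation; "ft_force": force on the tool from outside, world axes, zero at the start; "ft_torque": the same for the moment, N m; "gripper_width": opening from 0.0 (shut) to 1.0 (fully open); "finger_force": force on a finger pad.
Only numpy, scipy, OpenCV 4.12 (cv2) and the standard library are available. Lean on these libraries where they do the work, as an engineer would, in place of code of your own. Each camera call takes 0.05 s, during which the arm holds its last target. There are 200 camera calls.

## Working session

There is one attempt and no reset: what is moved stays moved. The work goes in short steps, Python scripts to look and compute and a tool call to move; the robot and the scene stay as the last step left them, time stands still between calls to the robot, and variables do not carry over. Pictures are saved under pics/ and viewed, at most 10 in all, crops included, and the job is handed in when it is done.

Besides the shell and the picture viewer there is one more tool, called after "Emit:" as name(argument=value, ...) on one line, values as JSON. play_rows: Moves the arm, as the interface text tells. Its arguments: {"type":"object","properties":{"series":{"type":"string"},"hand":{"type":"number"}},"required":["series"]}

```bash
mkdir -p pics; ls
cat > h.py <<'E'
import numpy as np, cv2, pickle
from plant import status, vision, manip
def grab(n,save=None):
    f=vision.grab_frame(n); 
    if save: cv2.imwrite('pics/'+save+'.png',f['frame'][:,:,::-1])
    return f
def cloud(f):
    d=f['range_z'];K=f['K'];v,u=np.indices(d.shape)
    c=np.stack([(u-K[0,2])/K[0,0]*d,(v-K[1,2])/K[1,1]*d,d],-1)
    T=np.linalg.inv(f['camera_from_world'])
    p=c@T[:3,:3].T+T[:3,3]; p[d<=0]=np.nan
    return p
E
python3 - <<'E'
from h import *
print({k:np.round(v,3) if not isinstance(v,dict) else v for k,v in status.get_state().items()})
a=grab('scene','s0');b=grab('top','t0')
pickle.dump((a,b),open('f0.pkl','wb'))
cv2.imwrite('pics/st0.png',cv2.resize(np.vstack([a['frame'],b['frame']])[:,:,::-1],None,fx=.78,fy=.78))
E
```

```text
pics
{'time_s': np.float64(0.0), 'q': array([ 1.173,  0.424,  1.631,  0.   ,  1.089, -0.019]), 'dq': array([ 0.001, -0.   ,  0.003, -0.002,  0.001, -0.001]), 'joint_torque': array([ 1.0000e-03, -5.5738e+01, -2.8174e+01,  0.0000e+00,  7.0000e-03,
       -0.0000e+00]), 'position': array([0.231, 0.58 , 0.231]), 'tcp_rot': array([-3.14 , -0.   ,  2.763]), 'ft_force': array([-0.203,  0.686, -0.944]), 'ft_torque': array([-0.002,  0.031, -0.042]), 'finger_force': np.float64(0.0), 'gripper_width': np.float64(0.999)}
```

View pics/s0.png

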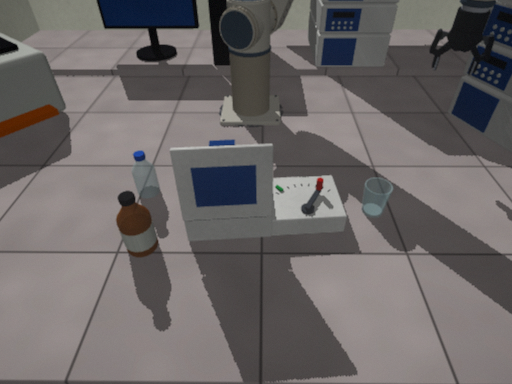

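View pics/t0.png

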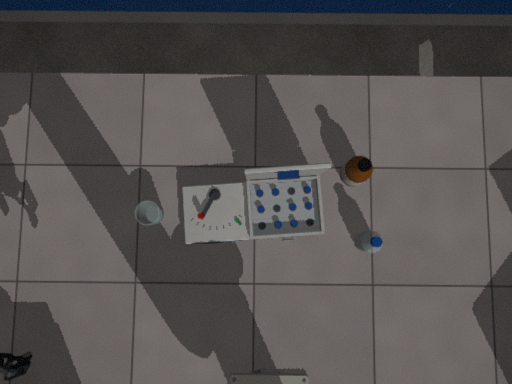

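The scene view looks from behind the heater towards the robot: lid open near (225,185), red knob at (320,183), green tab at (280,189). In the top view (ahead is up, left is +y) the knob is at (201,215), the pivot at (214,194) and the tab at (238,221).

```bash
cat > m.py <<'E'
from h import *
def hsvmask(f,c):
    h=cv2.cvtColor(f['frame'],cv2.COLOR_RGB2HSV);H,S,V=[h[...,i].astype(int) for i in range(3)]
    if c=='red': return ((H<6)|(H>174))&(S>170)&(V>90)
    if c=='green': return (H>45)&(H<85)&(S>110)&(V>40)
E
python3 - <<'E'
from m import *
a,b=pickle.load(open('f0.pkl','rb'))
for n,f in(('scene',a),('top',b)):
    p=cloud(f); T=np.linalg.inv(f['camera_from_world']); print(n,'cam at',T[:3,3].round(3), f['K'][0,0].round(1))
    for c in('red','green'):
        m=hsvmask(f,c)&(abs(p[...,0]-.6)<.35)&(abs(p[...,1])<.5); print(c,m.sum(),np.nanmedian(p[m],0).round(4),np.nanmin(p[m],0).round(3),np.nanmax(p[m],0).round(3))
    # lid plane in scene
    if n=='scene':
        q=p[150:215,185:265].reshape(-1,3);q=q[~np.isnan(q).any(1)];c=q.mean(0);u,s,v=np.linalg.svd(q-c);nn=v[2]*np.sign(v[2][0])
        print('lid plane',c.round(4),nn.round(4),'rms',s[2]/len(q)**.5)
        r=(p-c)@nn; m=(abs(r)<.006)&(p[...,2]>.09)&(abs(p[...,1]-c[1])<.2); m=cv2.morphologyEx(m.astype(np.uint8),cv2.MORPH_OPEN,np.ones((5,5)))>0
        q=p[m]; print('ext',q.min(0).round(3),q.max(0).round(3))
        y=np.array([nn[1],-nn[0],0]);y=-y/np.linalg.norm(y);print('yaw',np.arctan2(nn[1],nn[0]),'s range',np.percentile((q-c)@y,[.5,99.5])); up=np.cross(nn,y);print(y,up,np.percentile((q-c)@up,[.5,99.5]))
    m=(abs(p[...,2]-.055)<.006)&(abs(p[...,0]-.6)<.4)&(abs(p[...,1])<.4)
    k=cv2.morphologyEx(m.astype(np.uint8),cv2.MORPH_OPEN,np.ones((5,5)))
    nl,l,st,_=cv2.connectedComponentsWithStats(k); i=1+np.argmax(st[1:,4]); q=p[l==i]
    print('pod deck',st[i],q.mean(0).round(4)); R=cv2.minAreaRect((q[:,:2]*1000).astype(np.float32));print(R,cv2.boxPoints(R).round(1).tolist())
    m=(p[...,2]>.02)&(abs(p[...,0]-.6)<.35)&(abs(p[...,1])<.45)
    nl,l,st,_=cv2.connectedComponentsWithStats(m.astype(np.uint8))
    for i in range(1,nl):
        if st[i,4]>40: q=p[l==i];print(st[i],q.min(0).round(3),q.max(0).round(3))
E
```

```text
scene cam at [1.203 0.047 0.638] 348.1
red 16 [0.541  0.1861 0.0987] [0.533 0.181 0.096] [0.545 0.191 0.102]
green 21 [0.5276 0.0876 0.0607] [0.52  0.08  0.056] [0.533 0.095 0.063]
lid plane [ 0.6497 -0.0324  0.1792] [0.9946 0.0809 0.0657] rms 0.001068002649528003
ext [ 0.634 -0.134  0.09 ] [0.664 0.065 0.264]
yaw 0.0811407360888927 s range [-0.09976169  0.09715719]
[-0.08105173  0.9967099  -0.        ] [-0.06551665 -0.00532777  0.99783725] [-0.08808046  0.0843138 ]
pod deck [ 272  175   73   46 2646] [0.5606 0.1505 0.0557]
((549.1337280273438, 149.75546264648438), (163.00210571289062, 175.89523315429688), 4.347055912017822) [[461.20001220703125, 231.3000030517578], [474.5, 55.900001525878906], [637.0999755859375, 68.19999694824219], [623.7000122070312, 243.60000610351562]]
[  169   139   178    97 12084] [ 0.465 -0.134  0.02 ] [0.665 0.243 0.264]
[131 150  28  44 811] [ 0.452 -0.301  0.02 ] [ 0.505 -0.243  0.135]
[362 177  31  36 850] [0.511 0.296 0.02 ] [0.579 0.363 0.088]
[ 116  190   41   63 1705] [ 0.639 -0.272  0.02 ] [ 0.706 -0.202  0.163]
top cam at [0.475 0.031 1.2  ] 416.6
red 18 [0.5378 0.184  0.098 ] [0.533 0.178 0.09 ] [0.542 0.19  0.102]
green 13 [0.5258 0.0865 0.0589] [0.518 0.081 0.057] [0.531 0.095 0.063]
pod deck [ 183  182   67   62 3381] [0.5457 0.1471 0.0546]
((549.3950805664062, 149.74234008789062), (159.9823760986328, 179.27444458007812), 4.623983860015869) [[462.3999938964844, 232.60000610351562], [476.8999938964844, 53.900001525878906], [636.4000244140625, 66.80000305175781], [621.9000244140625, 245.5]]
[341 156  32  30 729] [ 0.631 -0.272  0.021] [ 0.702 -0.201  0.164]
[ 182  163  149   81 9173] [ 0.465 -0.145  0.02 ] [0.653 0.244 0.267]
[134 200  29  26 373] [0.512 0.297 0.02 ] [0.579 0.364 0.089]
[355 231  28  22 487] [ 0.444 -0.3    0.02 ] [ 0.503 -0.241  0.134]
```

Emit:
play_rows(series="0 0 -2.4 -6.5;0 0 -2.4 -6.5;0 0 -2.4 -6.5;0 0 -2.4 -6.6;-2.1 -3.3 0 0;-2.1 -3.3 0 0;-2.1 -3.3 0 0;-2.1 -3.3 0 0;-2.1 -3.3 0 0;-2.1 -3.3 0 0", hand=-1)

```text
time_s: 0.93
position: [0.3724, 0.3912, 0.3271]
tcp_rot: [-3.141, -0.0, -3.064]
ft_force: [0.4, -0.3, 0.0]
gripper_width: -0.002
finger_force: 0.0
```

Emit:
play_rows(series="-2.1 -3.3 0 0;-2.1 -3.3 0 0;-2.1 -3.3 0 0;-2.1 -3.3 0 0;-2.1 -3.3 0 0;-2.1 -3.3 0 0;-2.1 -3.3 0 0;-2.1 -3.3 0 0;-2.1 -3.3 0 0;-2.1 -3.3 0 0")

```text
time_s: 1.77
position: [0.6072, 0.0781, 0.327]
tcp_rot: [3.142, -0.001, -3.065]
ft_force: [0.9, -0.3, 0.8]
gripper_width: -0.005
finger_force: 0.0
```

Emit:
play_rows(series="-2.1 -2.9 0 0;-2.1 -2.9 0 0;-2.1 -2.9 0 0;-2.1 -2.9 0 0;0 0 2.9 0;0 0 2.9 0;0 0 2.9 0;0 0 0 0;0 0 0 0")

```text
time_s: 2.52
position: [0.698, -0.0292, 0.2384]
tcp_rot: [3.141, -0.005, -3.065]
ft_force: [-0.7, 0.2, 0.2]
gripper_width: 0.004
finger_force: 0.0
```

```bash
cat >> h.py <<'E'
def heat(p):
    c,s=np.cos(.0807),np.sin(.0807);d=np.array(p)-[.5646,-.0397,0];return np.array([c*d[0]+s*d[1],-s*d[0]+c*d[1],d[2]])
E
python3 - <<'E'
from h import *
s=status.get_state();print(heat(s['position']),s['tcp_rot'],s['ft_force'])
b=grab('top');p=cloud(b)
grab('wrist','w1')
a=grab('scene','s1')
E
```

```text
[ 0.13382799 -0.00029589  0.23843887] [ 3.14095073 -0.00455964 -3.06495522] [-0.69164104  0.17941777  0.24131487]
```

View pics/s1.png

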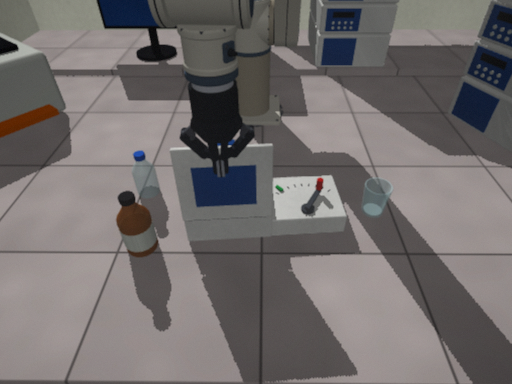

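Run:
```python
import numpy as np
f=lambda t,r=.163:np.array([80-r*1e3*np.cos(t)+12.5*np.sin(t)+11,80+r*1e3*np.sin(t)+12.5*np.cos(t)])/10
th=[1.505]+list(np.arange(1.4,.15,-.1))+[.15,.12,.09,.06,.03,0]
P=[np.array([13.38,23.84])]+[f(t) for t in th]
for t,a,b in zip(th,P,P[1:]): print(round(t,2),b.round(2),'row %.2f 0 %.2f 0'%(a[0]-b[0],a[1]-b[1]))
```

```text
1.5 [ 9.28 24.35] row 4.10 0 -0.51 0
1.4 [ 7.56 24.28] row 1.71 0 0.07 0
1.3 [ 5.94 24.04] row 1.62 0 0.23 0
1.2 [ 4.36 23.65] row 1.59 0 0.40 0
1.1 [ 2.82 23.09] row 1.54 0 0.55 0
1.0 [ 1.34 22.39] row 1.48 0 0.70 0
0.9 [-0.05 21.55] row 1.40 0 0.85 0
0.8 [-1.36 20.56] row 1.31 0 0.98 0
0.7 [-2.56 19.46] row 1.20 0 1.11 0
0.6 [-3.65 18.24] row 1.09 0 1.22 0
0.5 [-4.61 16.91] row 0.96 0 1.32 0
0.4 [-5.43 15.5 ] row 0.82 0 1.41 0
0.3 [-6.1  14.01] row 0.68 0 1.49 0
0.2 [-6.63 12.46] row 0.52 0 1.55 0
0.15 [-6.83 11.67] row 0.20 0 0.79 0
0.12 [-6.93 11.19] row 0.10 0 0.48 0
0.09 [-7.02 10.71] row 0.09 0 0.48 0
0.06 [-7.1  10.23] row 0.07 0 0.48 0
0.03 [-7.16  9.74] row 0.06 0 0.49 0
0 [-7.2   9.25] row 0.04 0 0.49 0
```

Emit:
play_rows(series="1.2 0 -0.3 0;1 0 -0.2 0;0.8 0 0 0;0.6 0 0 0;0.5 0 0 0;0.8 0 0 0;0.9 0 0.1 0;0.8 0 0.1 0;0.8 0 0.1 0")

```text
time_s: 3.42
position: [0.625, -0.035, 0.2426]
tcp_rot: [-3.141, 0.001, -3.065]
ft_force: [3.3, -0.1, 0.5]
gripper_width: 0.0
finger_force: 1.3
```

Emit:
play_rows(series="1.6 0 0.4 0;1.5 0 0.55 0;1.5 0 0.7 0;1.4 0 0.85 0;1.3 0 1 0;1.2 0 1.1 0")

```text
time_s: 3.92
position: [0.5393, -0.0416, 0.1962]
tcp_rot: [-3.141, -0.0, -3.065]
ft_force: [1.3, -0.4, 2.6]
gripper_width: -0.001
finger_force: 1.1
```

Emit:
play_rows(series="1.1 0 1.2 0;0.95 0 1.3 0;0.8 0 1.4 0;0.7 0 1.3 0;0.5 0 1.1 0;0.2 0 0.6 0;0 0 0 0")

```text
time_s: 4.5
position: [0.4961, -0.0446, 0.126]
tcp_rot: [3.141, -0.004, -3.065]
ft_force: [-0.4, -0.6, 0.2]
gripper_width: 0.005
finger_force: 0.0
```

Run:
```python
from h import *
s=status.get_state();print(heat(s['position']),s['tcp_rot'],s['ft_force'])
a=grab('scene','s2');p=cloud(a)
b=grab('top','t2');pb=cloud(b)
# lid height profile vs heater x, at heater |y|>60
c,s_=np.cos(.0807),np.sin(.0807)
for n,q in(('s',p),('t',pb)):
    q=q.reshape(-1,3);q=q[~np.isnan(q).any(1)];d=q-[.5646,-.0397,0];x=c*d[:,0]+s_*d[:,1];y=-s_*d[:,0]+c*d[:,1];m=(abs(y)<.095)&(abs(y)>.06)&(x<.07)&(x>-.1)&(q[:,2]>.07)&(q[:,2]<.15)
    print(n,m.sum(),np.polyfit(x[m],q[m,2],1))
```

```text
[-0.06863372  0.00067868  0.12596503] [ 3.14087943 -0.00400708 -3.0649922 ] [-0.35646466 -0.6029815   0.18509116]
s 1578 [-0.20787053  0.11015809]
t 1204 [-0.2059555   0.10912657]
```

Emit:
play_rows(series="0 0 0.4 0;0.1 0 0.5 0;0.1 0 0.5 0;0.1 0 0.5 0;0 0 0.2 0;0 0 0.1 0")

```text
time_s: 5.1
position: [0.495, -0.0449, 0.1048]
tcp_rot: [3.141, -0.001, -3.065]
ft_force: [-0.9, -0.5, 1.6]
gripper_width: 0.002
finger_force: 0.7
```

Emit:
play_rows(series="0 0 0.1 0;0 0 0.1 0;0 0 0.1 0")

```text
time_s: 5.35
position: [0.4951, -0.0449, 0.1022]
tcp_rot: [3.141, -0.0, -3.065]
ft_force: [-1.1, 1.0, 1.5]
gripper_width: -0.004
finger_force: 0.7
```

Emit:
play_rows(series="0 0 0.1 0;0 0 0.1 0;0 0 0 0")

```text
time_s: 5.6
position: [0.4951, -0.0448, 0.1008]
tcp_rot: [3.141, -0.001, -3.065]
ft_force: [-3.5, 0.9, 7.5]
gripper_width: 0.001
finger_force: 4.0
```

Emit:
play_rows(series="0 0 0.1 0;0 0 0.1 0;0 0 0 0")

```text
time_s: 5.85
position: [0.4949, -0.0449, 0.0987]
tcp_rot: [3.142, -0.001, -3.065]
ft_force: [-4.2, -0.0, 7.4]
gripper_width: -0.002
finger_force: 3.8
```

Emit:
play_rows(series="0 0 0.1 0;0 0 0.1 0;0 0 0 0")

```text
time_s: 6.1
position: [0.4946, -0.0449, 0.0963]
tcp_rot: [3.141, -0.001, -3.065]
ft_force: [-3.1, -0.9, 4.3]
gripper_width: -0.003
finger_force: 2.0
```

Emit:
play_rows(series="0 0 0.1 0;0 0 0.1 0;0 0 0 0")

```text
time_s: 6.35
position: [0.4952, -0.0449, 0.0942]
tcp_rot: [3.142, -0.0, -3.065]
ft_force: [-0.9, 0.6, 0.2]
gripper_width: -0.004
finger_force: 0.2
```

Emit:
play_rows(series="0 0 0.1 0;0 0 0.1 0;0 0 0 0")

```text
time_s: 6.6
position: [0.4955, -0.0449, 0.0924]
tcp_rot: [-3.142, 0.0, -3.065]
ft_force: [-2.8, 0.1, 3.5]
gripper_width: -0.001
finger_force: 2.2
```

Emit:
play_rows(series="0 0 0.1 0;0 0 0 0")

```text
time_s: 6.77
position: [0.4955, -0.0449, 0.0922]
tcp_rot: [-3.142, 0.0, -3.065]
ft_force: [-5.4, -0.4, 14.9]
gripper_width: 0.001
finger_force: 7.7
```

Emit:
play_rows(series="0 0 -2 0;0 0 -4 0;0 0 -4 0;0 0 -4 0;-0.3 4 -0.3 0;-0.3 4 0 0;-0.3 4 0 0;-0.3 4 0 0;-0.3 4 0 0;0 0 0 0", hand=-0.3)

```text
time_s: 7.6
position: [0.4955, 0.1616, 0.2346]
tcp_rot: [3.139, 0.002, -3.06]
ft_force: [-0.3, -0.9, 0.1]
gripper_width: 0.35
finger_force: 0.0
```

Run:
```python
from m import *
s=status.get_state();print(heat(s['position']),s['tcp_rot'],s['ft_force'],s['gripper_width'])
c,s_=np.cos(.0807),np.sin(.0807)
for n in('scene','top','wrist'):
    f=grab(n,n+'3');p=cloud(f)
    for col in('red','green'):
        m=hsvmask(f,col)&(abs(p[...,0]-.6)<.35)&(abs(p[...,1])<.5);m&=p[...,2]>.05; print(n,col,m.sum(),np.nanmean(p[m],0).round(4) if m.any() else '',heat(np.nanmean(p[m],0)).round(4) if m.any() else '')
    q=p.reshape(-1,3);q=q[~np.isnan(q).any(1)];d=q-[.5646,-.0397,0];x=c*d[:,0]+s_*d[:,1];y=-s_*d[:,0]+c*d[:,1];m=(abs(y)<.095)&(x<.07)&(x>-.1)&(q[:,2]>.07)&(q[:,2]<.12)
    if m.sum()>50: print(n,m.sum(),np.polyfit(x[m],q[m,2],1))
```

```text
[-0.05267899  0.20624094  0.23461959] [ 3.13911204e+00  2.48368557e-03 -3.06031517e+00] [-0.26081389 -0.87744161  0.05872931] 0.3501164041154214
scene red 15 [0.5406 0.1859 0.0989] [-0.0057  0.2268  0.0989]
scene green 20 [0.5271 0.0878 0.0608] [-0.0271  0.1301  0.0608]
scene 3483 [-0.00238637  0.09376998]
top red 0  
top green 14 [0.5257 0.087  0.0598] [-0.0285  0.1294  0.0598]
top 4540 [0.00103373 0.09251102]
wrist red 247 [0.5337 0.186  0.0934] [-0.0126  0.2275  0.0934]
wrist green 129 [0.5237 0.0894 0.0594] [-0.0304  0.132   0.0594]
wrist 21848 [0.00301493 0.09184541]
```

View pics/wrist3.png

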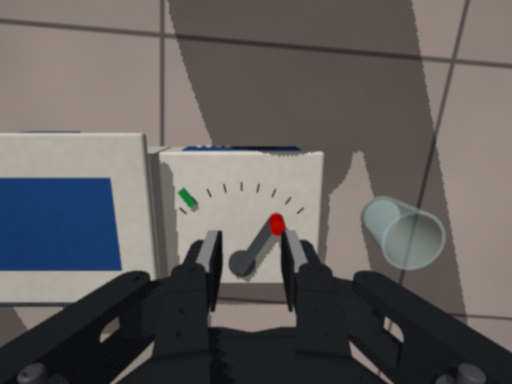

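The wrist view shows the lid flat on the left, the tab at (188,198), the pivot hub at (242,263) and the red knob at (277,222). The lid's slope measures about 0 with its face at z ≈ 0.0925, so it is home.

```bash
cat >> m.py <<'E'
def rayz(f,uv,z):
    T=np.linalg.inv(f['camera_from_world']);r=T[:3,:3]@np.linalg.inv(f['K'])@np.array([uv[0],uv[1],1.]);return T[:3,3]+r*(z-T[2,3])/r[2]
E
python3 - <<'E'
from m import *
f=grab('wrist');p=cloud(f)
m=hsvmask(f,'red')&(p[...,2]>.0955);print('knob top',m.sum(),np.nanmean(p[m],0),np.nanmin(p[m],0),np.nanmax(p[m],0))
m=hsvmask(f,'green');v,u=np.nonzero(m);q=np.array([rayz(f,(a,b),.0605) for a,b in zip(u,v)]);c=q.mean(0);R=cv2.minAreaRect((q[:,:2]*1000).astype(np.float32));print('tab',c,R, cv2.fitLine(q[:,:2].astype(np.float32),cv2.DIST_L2,0,.01,.01).ravel())
g=cv2.cvtColor(f['frame'],cv2.COLOR_RGB2GRAY);m=(g<110)&(p[...,2]>.05)&(p[...,2]<.09);m[:,:215]=0;m[:,283:]=0;m[:225]=0
for lo in(.06,.064,.068): k=m&(p[...,2]>lo);print(lo,k.sum(),np.nanmin(p[k],0),np.nanmax(p[k],0),np.nanmean(p[k],0))
P=p[(p[...,2]>.053)&(p[...,2]<.057)];P=P[abs(heat_y:=(P[:,1]-.15))<.09];R=cv2.minAreaRect((P[:,:2]*1000).astype(np.float32));print(R)
cv2.imwrite('pics/wc.png',cv2.resize(f['frame'][170:300,160:340,::-1],None,fx=4,fy=4,interpolation=2))
E
```

```text
knob top 139 [0.53459444 0.18658419 0.10036834] [0.48214898 0.17059249 0.09555016] [0.54383676 0.19420227 0.23873986]
tab [0.52333733 0.08963634 0.0605    ] ((523.3387451171875, 89.51612854003906), (20.3743839263916, 7.831468105316162), 42.75666809082031) [0.7418094  0.6706107  0.5233373  0.08963634]
0.06 799 [0.54454068 0.1396454  0.06000308] [0.61396292 0.18534832 0.06944812] [0.58050063 0.16388896 0.06593828]
0.064 614 [0.54454068 0.14625598 0.06405029] [0.60757333 0.18534832 0.06944812] [0.57588266 0.16682269 0.06749186]
0.068 173 [0.54454068 0.14838981 0.06800656] [0.60757333 0.18378762 0.06944812] [0.57667284 0.16723663 0.06837674]
((547.9130859375, 150.33872985839844), (156.89779663085938, 179.1685333251953), 4.498453617095947)
```

View pics/wc.png

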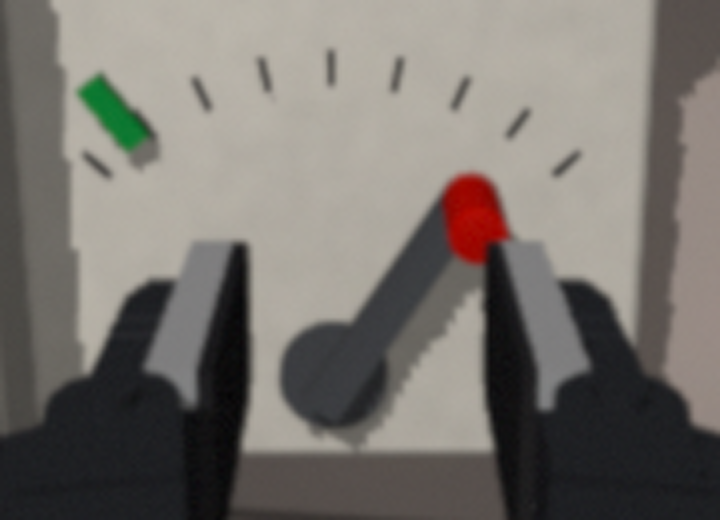

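Emit:
play_rows(series="-2.2 1 0 0;-2.1 1 0 0;0 0 0 6.44;0 0 0 6.44;0 0 1 6.44;0 0 1 6.44;0 0 1 6.44;0 0 2.5 0;0 0 2.5 0;0 0 0 0", hand=-0.1)

```text
time_s: 8.63
position: [0.5337, 0.1762, 0.1502]
tcp_rot: [-3.136, -0.005, 2.654]
ft_force: [-1.6, -0.1, -0.2]
gripper_width: 0.453
finger_force: 0.0
```

Run:
```python
from m import *
s=status.get_state();print(s['position'],s['tcp_rot'],s['gripper_width'],s['time_s'])
f=grab('wrist');p=cloud(f)
m=hsvmask(f,'red')&(p[...,2]>.0955)&(p[...,2]<.105);print(m.sum(),np.nanmean(p[m],0))
cv2.imwrite('pics/w4.png',f['frame'][:,:,::-1])
```

```text
[0.53370901 0.17621823 0.15022709] [-3.13621662 -0.00515794  2.65377281] 0.4527160780248466 8.6333
362 [0.53628851 0.18828215 0.09731498]
```

View pics/w4.png

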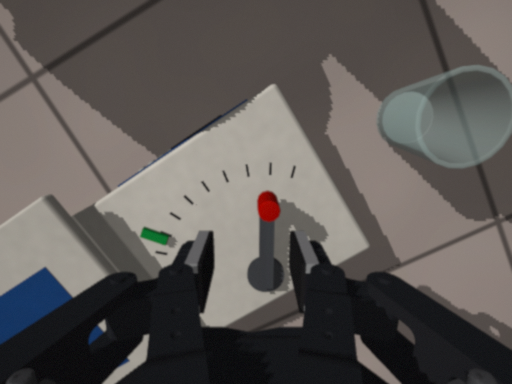

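The wrist view shows the lever pointing straight up the image, with the knob at (267,205), the tab at (155,236) and the fingers at columns 212 and 292. I need about 1 cm more along the tool's +y.

Emit:
play_rows(series="0.2 1 0 0;0 0 1 0;0 0 2 0;0 0 2 0;0 0 0 0")

```text
time_s: 9.1
position: [0.5379, 0.1884, 0.1022]
tcp_rot: [-3.139, -0.002, 2.657]
ft_force: [-0.9, -0.6, -1.0]
gripper_width: 0.453
finger_force: 0.0
```

Run:
```python
from m import *
s=status.get_state();print(s['position'],s['tcp_rot'],s['gripper_width'],s['ft_force'])
f=grab('wrist');p=cloud(f)
m=hsvmask(f,'red')&(p[...,2]>.0955)&(p[...,2]<.105);print(m.sum(),np.nanmean(p[m],0))
cv2.imwrite('pics/w5.png',f['frame'][:,:,::-1])
```

```text
[0.53791936 0.18838354 0.102169  ] [-3.13924686e+00 -2.23857303e-03  2.65652295e+00] 0.45303636778273104 [-0.90669355 -0.64380047 -0.96859288]
485 [0.53580658 0.1893282  0.09729406]
```

View pics/w5.png

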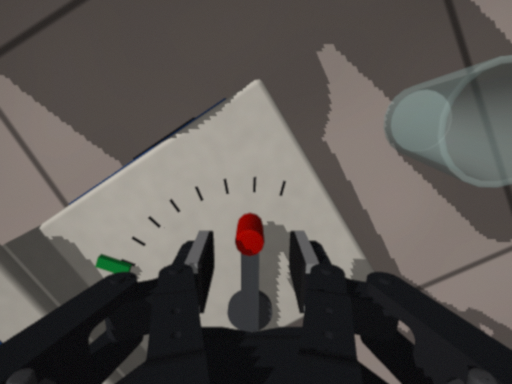

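The knob sits at column 250, centred between the fingers. I'll go down and close on it.

Emit:
play_rows(series="0.1 0 1 0;0 0 1 0;0 0 1 0;0 0 0 0")

```text
time_s: 9.48
position: [0.5373, 0.1889, 0.0727]
tcp_rot: [-3.14, -0.002, 2.656]
ft_force: [-0.8, 0.1, -1.0]
gripper_width: 0.45
finger_force: 0.0
```

Emit:
play_rows(series="0 0 0 0;0 0 0 0;0 0 0 0;0 0 0 0;0 0 0 0", hand=-1)

```text
time_s: 9.9
position: [0.5383, 0.1892, 0.0746]
tcp_rot: [3.141, 0.0, 2.656]
ft_force: [-1.0, 0.1, -0.7]
gripper_width: 0.167
finger_force: 58.5
```

Emit:
play_rows(series="-0.04 -0.72 0 -5.9;-0.04 -0.72 0 -5.9;-0.04 -0.72 0 -5.9;-0.04 -0.72 0 -5.9")

```text
time_s: 10.23
position: [0.5295, 0.1616, 0.0745]
tcp_rot: [3.141, -0.002, 3.073]
ft_force: [-3.7, 2.5, 2.4]
gripper_width: 0.164
finger_force: 58.9
```

Emit:
play_rows(series="-0.04 -0.72 0 -5.9;-0.04 -0.72 0 -5.9;-0.04 -0.72 0 -5.9;-0.04 -0.72 0 -5.9;-0.04 -0.72 0 -5.9;0 0 0 0")

```text
time_s: 10.73
position: [0.5356, 0.1253, 0.0745]
tcp_rot: [3.141, -0.004, -2.695]
ft_force: [-7.2, -1.9, 6.5]
gripper_width: 0.163
finger_force: 59.3
```

Run:
```python
from m import *
s=status.get_state();print(s['position'],s['tcp_rot'],s['q'][5],s['gripper_width'],s['ft_force'],s['ft_torque'])
f=grab('wrist','w6');p=cloud(f)
```

```text
[0.5356037  0.12531154 0.07445907] [ 3.14096657 -0.00364127 -2.69475239] -1.809013473827134 0.16255534225589705 [-7.17457476 -1.89813023  6.54676814] [-0.19144754  1.04942067  0.20358632]
```

View pics/w6.png

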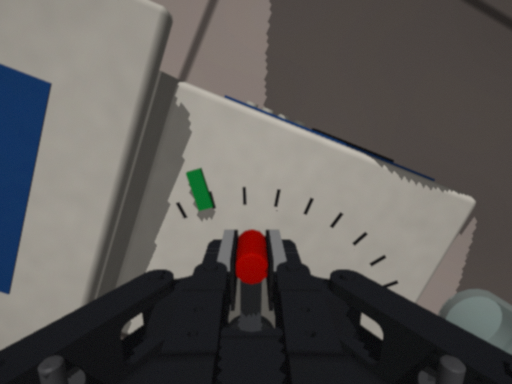

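Emit:
play_rows(series="-0.04 -0.7 0 -5.7;-0.04 -0.7 0 -5.7;-0.04 -0.7 0 -5.7;0 0 0 0;0 0 0 0")

```text
time_s: 11.2
position: [0.547, 0.108, 0.0745]
tcp_rot: [3.14, -0.004, -2.401]
ft_force: [-7.7, -4.7, 6.8]
gripper_width: 0.158
finger_force: 59.4
```

Emit:
play_rows(series="0 0 0 0;0 0 0 0;0 0 0 0;0 0 -1 0;0 0 -1.5 0;0 0 -2 0;0 0 -2 0;-3 0 -3 0;-3 0 -3 0;0 0 0 0", hand=-0.3)

```text
time_s: 12.03
position: [0.5999, 0.1527, 0.2062]
tcp_rot: [-3.135, 0.014, -2.4]
ft_force: [1.0, -0.1, 1.4]
gripper_width: 0.352
finger_force: 0.0
```

Run:
```python
from m import *
s=status.get_state();print(s['position'],s['tcp_rot'],s['gripper_width'],s['ft_force'])
f=grab('wrist');p=cloud(f);pickle.dump(f,open('w7.pkl','wb'))
cv2.imwrite('pics/w7.png',f['frame'][:,:,::-1])
b=grab('top');a=grab('scene');pickle.dump((a,b),open('f7.pkl','wb'))
for g in(f,a,b):
    q=cloud(g)
    for c in('red','green'):
        m=hsvmask(g,c)&(q[...,2]>(.0955 if c=='red' else .055))&(q[...,2]<.105);print(c,m.sum(),np.nanmean(q[m],0) if m.any() else '')
```

```text
[0.59989021 0.15269207 0.20617301] [-3.13464412  0.01393648 -2.40042078] 0.3519127932439456 [ 1.04187797 -0.07072243  1.42984255]
red 246 [0.5463839  0.10820404 0.09734208]
green 197 [0.52397172 0.08885825 0.05931102]
red 13 [0.54984659 0.1064307  0.09876427]
green 20 [0.52673763 0.08777291 0.06042677]
red 0 
green 14 [0.52509563 0.08649971 0.06136719]
```

View pics/w7.png

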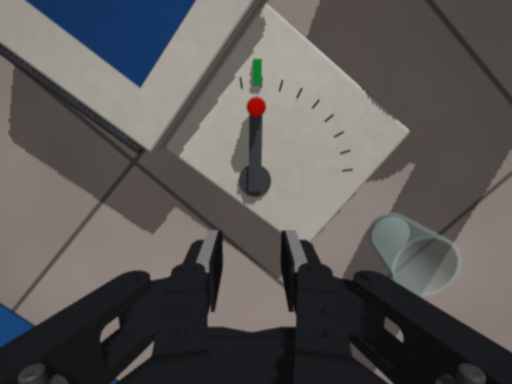

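Run:
```python
from m import *
f=pickle.load(open('w7.pkl','rb'));p=cloud(f);g=cv2.cvtColor(f['frame'],cv2.COLOR_RGB2GRAY)
def cen(m,z):
    v,u=np.nonzero(m);return np.array([rayz(f,(a,b),z) for a,b in zip(u,v)])[:,:2]
t=cen(hsvmask(f,'green')&(p[...,2]>.0575),.0605);k=cen(hsvmask(f,'red')&(p[...,2]>.0955),.098)
m=(g<110)&(p[...,2]>.0595)&(p[...,2]<.075);m[:112]=0;m[200:]=0;m[:,:225]=0;m[:,285:]=0
l=m.copy();l[155:]=0;L=cen(l,.069)
h=m.copy();h[:164]=0;v,u=np.nonzero(h);print('hub',u.min(),u.max(),v.min(),v.max());ys,xs=np.nonzero(m);print(xs.min(),xs.max(),ys.max())
hc,hr=cv2.minEnclosingCircle(cen(h,.064).astype(np.float32)*1000);print('hub',hc,hr)
ang=lambda q:(lambda d:np.arctan2(d[1],d[0]))((lambda d:d*np.sign(d[0]))(cv2.fitLine(q.astype(np.float32),cv2.DIST_L2,0,.001,.001).ravel()[:2]))
print('tab',t.mean(0),'ang',ang(t),'lever ang',ang(L),L.mean(0),'knob',k.mean(0))
H=np.array(hc)/1e3
for n,a,b in(('hub-tab',t.mean(0),H),('hub-knob',k.mean(0),H),('knob-tab',t.mean(0),k.mean(0)),('lever-tab',t.mean(0),L.mean(0))):
    d=b-a;print(n,np.hypot(*d),np.arctan2(d[1],d[0]))
```

```text
hub 239 270 164 196
239 270 196
hub (596.8687744140625, 153.9273681640625) 16.880998611450195
tab [0.52407223 0.08893607] ang 0.73601884 lever ang 0.7487243 [0.56506442 0.12468688] knob [0.54638889 0.10820303]
hub-tab 0.0975869187337219 0.72881180171348
hub-knob 0.0681097156141633 0.7360065976445329
knob-tab 0.02948303859847733 0.7121902503066723
lever-tab 0.0543919166603477 0.7172062462302564
```

The wrist view shows the tab (257,72), knob (256,106) and hub (255,180) in line. The measured lever and tab angles agree to about 0.01 rad. One last check of the lid, then I hand in.

Run:
```python
from h import *
a,b=pickle.load(open('f7.pkl','rb'))
p=cloud(a);q=p[~np.isnan(p).any(-1)];h=np.array([heat(x) for x in q[(abs(q[:,0]-.56)<.2)&(abs(q[:,1])<.2)]])
m=(abs(h[:,1])<.09)&(abs(h[:,0])<.075)&(h[:,2]>.07)&(h[:,2]<.12);c=np.polyfit(h[m,0],h[m,2],1);print(c)
m=(p[...,2]>.02)&(abs(p[...,0]-.6)<.35)&(abs(p[...,1])<.45)
nl,l,st,_=cv2.connectedComponentsWithStats(m.astype(np.uint8))
for i in range(1,nl):
    if 40<st[i,4]<3000: z=p[l==i];print(z.min(0).round(3),z.max(0).round(3))
if abs(c[0])<.02: print(manip.close_job())
```

```text
[-0.00469324  0.09380119]
[ 0.454 -0.303  0.02 ] [ 0.504 -0.243  0.133]
[0.511 0.296 0.02 ] [0.58  0.364 0.088]
[ 0.64  -0.273  0.02 ] [ 0.705 -0.202  0.163]
the job is handed in; nothing more can be done
None
```

The job is handed in: the lid is shut flat past its catch, the vent lever points at the green tab to within about 0.01 rad, and the bottles and beaker still stand where they were.

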